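Load a tool holder into the bench tool presetter

TASK

Take the tool holder with the fly cutter (red mark, yellow insert) out of the rack and load it into the presetter's upright spindle: feel for the two drive dogs, so that its flange slots drop over them, and push it fully home with a firm push of about 20 N, feeling your way and never forcing it (more than 40 N bruises it). Leave it seated with its cutting edge facing the probe squarely, turning the spindle round with it as needed, let go, and leave the other things where they are.

Things in the scene. Friction and masses are not known exactly. Their poses are not given: they have to be found in the camera images.
- holder: Steel tool holder to load (size 30 taper, 0.51-0.72 kg), taper down in a rack pocket. Origin: on its axis at the gauge line (big end of the taper, 31.75 mm dia), z up. Below: taper 48 mm long, narrowing to 17.6 mm dia, then an 11 mm pull stud to z = -72 mm. Above: flange 46 mm dia, z = 0 to 22 mm, with two drive slots 16 mm wide on its +x and -x sides; neck 33 mm dia; nut; fly cutter.
- nut (a point): Middle of the holder's round dark collet nut, the place to grip (any yaw does): 34 mm diameter, 24 mm high, on the holder's axis 46 mm above its origin. Above the nut a fly cutter, 20 mm diameter, reaches 30 mm above this point. Axes as the holder's.
- cutting_edge (a point): The cutting edge: outer end of the fly cutter's one yellow insert, 14.5 mm from the holder's axis on its +y side, 70 mm above the holder's origin. A red paint mark on the flange is on the same +y side.
- presetter: Tool presetter, fixed to the bench: grey base 220 x 350 mm, 45 mm thick, blue round spindle housing, aluminium column 370 mm high 215 mm from the spindle on its +y side. Origin: on the spindle axis at bench level, z up. The spindle turns about z without end stops, with 0.12 N m of drag, and stays where left; its angle is not measured (see the pictures, or feel).
- probe_tip (a point): Red tip of the presetter's probe, 107 mm from the spindle axis on the presetter's +y side, 200 mm above the bench, pointing at the axis (presetter -y). Fixed. The cutting edge must face it: holder +y along presetter +y.
- spindle_mouth (a point): Centre of the mouth of the spindle's upright taper bore, level with the nose face (72 mm dia), 130 mm above the bench. A holder fully home has its origin here, within 0.5 mm. Standing on the dogs instead, it is 8 mm higher with 1 mm of side play. Fully home, the flange's underside lies on the nose face. Oiled steel (friction 0.15), hard: a few tenths of a mm make 10 N. Axes as the presetter's.
- dog_ring (a point): Point on the spindle axis level with the tops of the two brass dogs, 8 mm above the nose face. Dogs: 14.5 mm wide, opposite each other, 18 to 28 mm from the axis; they turn with the spindle, this point does not. At the start the line through them is 0.2 to 1.6 rad anticlockwise (from above) of the presetter's x axis. The slots clear them by 0.8 mm a side (0.04 rad either way).
- rack: Grey plastic tool rack, fixed: plate 190 x 75 mm, its top 90 mm above the bench, with two through holes 36 mm wide at x = -45 and +45 mm. Holders hang in them by the underside of the flange (holder origin 90 mm above the bench). Origin: under its centre, at bench level.
- chuck_holder: The other tool holder in the rack, with a black drill chuck, same taper and flange; origin at its gauge line as above, its top 82 mm above the origin. Leave it.
- spanner: Dark steel hook spanner lying on the bench, 180 mm long along its x, 8 mm thick; origin at the end of its handle. Leave it.
- tape: Black and yellow tape measure, 70 x 34 x 45 mm, origin under its centre. Leave it.
- disc: Brown fibreboard disc, 110 mm diameter, 6 mm thick, lying on the bench; origin under its centre. Leave it.
Things that resemble listed ones, but are neither listed nor needed, are in the scene too. Leave any brown look-alike of the chuck_holder alone.

How it is judged:
By the outcome, as a careful person would: the job done as asked, in the order asked, and still so for the second after the job is handed in, with the robot touching nothing.
It also fails if it takes over 69 s, if anything falls off the work surface, if the arm or the gripper's body presses on something with over 40 N, if the wrist force passes 120 N, or if a joint passes its speed limit or range.

ROBOT

A 6-joint arm with a two-finger parallel gripper is mounted at the origin on the work surface. World frame = base frame: x ahead of the robot, y to its left, z up, the work surface at z = 0. Lengths are in m, angles in rad, forces in N, time in s.
With the tool pointing down it reaches from about 0.3 to 1 m from the base axis. Payload 5.1 kg.
Tool frame: the origin (TCP) lies on the centre line of the jaws, within the pads' length; the fingertips stand 25 mm ahead of it and the grasp point (between the pads) lies 6 mm ahead of it; z points along the fingers, y is the line along which they close (so a half turn about z gives the same grasp; the last joint's range is limited). The gripper opens to 95 mm and grips with 3 to 60 N. Pads are 20 mm wide; open, the fingers measure 119 mm over their backs; the gripper's body (75 mm by 180 mm) begins 59 mm behind the grasp point.
Start: joints at [-1.259, 0.124, 1.65, -0, 1.367, -0.083], TCP at [0.25, -0.6, 0.24] pointing down, gripper open.
Joint ranges: [-2.61, 2.61], [-1.02, 2.33], [0.03, 2.71], [-1.35, 4.49], [0.32, 2.68], [-2.91, 2.91]. Speed limits (rad/s): [2.57, 2.57, 3.14, 3.14, 3.14, 3.14].

INTERFACE

Orientations are given as a rotation vector (axis times angle).
In Python, from station import observe, camera, finish_job gives the robot as it stands.
- The arm moves only by the tool servo_tool, never from a script. Its argument "plan" is a list of rows, each an object of numbers: "tx", "ty", "tz": the shift along the tool's x, y, z in m; "wx", "wy", "wz": the turn, a rotation vector about the tool's x, y, z in rad; "jaw": the closure, from 0 (fully open) to 1 (shut). In form: [{"tx": .., "ty": .., "tz": .., "wx": .., "wy": .., "wz": .., "jaw": ..}, ...]. A call has 1 to 12 rows; each row is the pose to reach, as a shift and turn from the pose commanded when the call began, along the tool's axes at that moment; what a row does not reach only later rows make up. A row lasts 1/12 s, in which the tool goes at most 41.7 mm and 7.16 degrees, less where a joint would pass 70% of its speed; a pose out of reach is approached as far as the arm can. A call with a gripper value outside its range is refused whole. The fingers move at their own pace and stop on an object; "force" is the grip in N (left out, the last holds). Time passes only in rows, so rows that repeat a pose let the fingers close. It gives the time, the measured TCP pose, the force, the opening and the grip force at its end, in the units of the state.
- observe(): the state, without advancing time (a new reading comes with each control period).
- camera(name): name is "side" or "top" or "wrist"; returns a dict with "color" (400x640x3 uint8, red, green, blue), "fx", "fy", "cx", "cy" (pixels), "pose" (4x4, takes a point from camera to world coordinates). Camera axes: x right, y up, looking along -z (the intrinsics and any distortion apply to the point x, -y, -z); pixel columns grow to the right and rows downward; lengths in m; the calibration is good to about 2 mm. A picture is of the moment at which its call begins. There is no depth.
- finish_job(): hands the job in; it is judged then, once.
The state is a dict: "time_s": time; "joint_pos": joint angles; "qd": joint speeds; "tau": joint torques, N m; "tool_pos": TCP position; "eef_rot": TCP orientation; "force": force on the tool from outside, world axes, zero at the start; "ft_torque": the same for the moment, N m; "grip_width": finger opening in m; "grasp_force": force on a finger pad.
Only numpy, scipy, OpenCV 4.12 (cv2) and the standard library are available. Lean on these libraries where they do the work, as an engineer would, in place of code of your own. Each camera call takes 0.05 s, during which the arm holds its last target. There are 200 camera calls.

## Working session

There is one attempt and no reset: what is moved stays moved. The work goes in short steps, Python scripts to look and compute and a tool call to move; the robot and the scene stay as the last step left them, time stands still between calls to the robot, and variables do not carry over. Pictures are saved under pics/ and viewed, at most 10 in all, crops included, and the job is handed in when it is done.

Besides the shell and the picture viewer there is one more tool, called after "Request:" as name([rows], argument=value, ...), one row to a line, values as JSON. servo_tool: Moves the arm, as the interface text tells. Its arguments: {"type":"object","properties":{"plan":{"type":"array"},"force":{"type":"number"}},"required":["plan"]}

```bash
mkdir -p pics; cat > h.py <<'E'
import numpy as np, cv2
from station import observe, camera, finish_job
from scipy.spatial.transform import Rotation as R
def snap(n,f):
    c=camera(n); cv2.imwrite(f,c['color'][:,:,::-1]); np.savez(f+'.npz',**{k:c[k] for k in c}); return c
def load(f): return dict(np.load(f+'.npz'))
def pix(c,p):
    T=np.linalg.inv(c['pose']); q=T[:3,:3]@np.array(p)+T[:3,3]
    return c['cx']+c['fx']*q[0]/-q[2], c['cy']-c['fy']*q[1]/-q[2]
def atz(c,u,v,z):
    d=c['pose'][:3,:3]@np.array([(u-c['cx'])/c['fx'],-(v-c['cy'])/c['fy'],-1]); o=c['pose'][:3,3]
    return o+d*(z-o[2])/d[2]
def crop(f,g,x0,y0,x1,y1,s):
    im=cv2.imread(f)[y0:y1,x0:x1]; cv2.imwrite(g,cv2.resize(im,None,fx=s,fy=s,interpolation=cv2.INTER_CUBIC))
E
python3 - <<'E'
from h import *
for n in ('top','side'):
    c=snap(n,f'pics/{n}0.png'); print({k:(np.round(c[k],3).tolist()) for k in c if k!='color'})
o=observe();print(o)
a=cv2.imread('pics/top0.png');b=cv2.imread('pics/side0.png');
E
```

```text
{'fx': 436.685, 'fy': 436.685, 'cx': 317.911, 'cy': 202.838, 'pose': [[-0.024, 0.98, -0.197, 0.328], [-1.0, -0.025, -0.003, -0.075], [-0.008, 0.197, 0.98, 1.172], [0.0, 0.0, 0.0, 1.0]]}
{'fx': 497.862, 'fy': 497.862, 'cx': 320.475, 'cy': 201.251, 'pose': [[-0.946, 0.255, -0.202, 0.277], [-0.325, -0.705, 0.63, 0.721], [0.018, 0.661, 0.75, 1.103], [0.0, 0.0, 0.0, 1.0]]}
{'time_s': 0.1, 'joint_pos': array([-1.25860210e+00,  1.24466892e-01,  1.65155772e+00,  1.57395595e-05,
        1.36754900e+00, -8.25893884e-02]), 'qd': array([ 0.00103138,  0.00024288, -0.0034035 , -0.00106037, -0.00223037,
        0.00215179]), 'tau': array([ 4.02522619e-04, -4.18882942e+01, -3.61095643e+01,  7.76337599e-02,
        4.61492641e-02, -8.76472041e-05]), 'tool_pos': array([ 0.24980729, -0.59947725,  0.23848049]), 'eef_rot': array([-3.07865689e+00, -6.15714249e-01,  3.32185141e-04]), 'force': array([0.73809357, 0.12690218, 0.02736233]), 'ft_torque': array([ 0.02816809, -0.00778355, -0.05226478]), 'grasp_force': 0.0, 'grip_width': 0.09509969374533087}
```

View pics/top0.png

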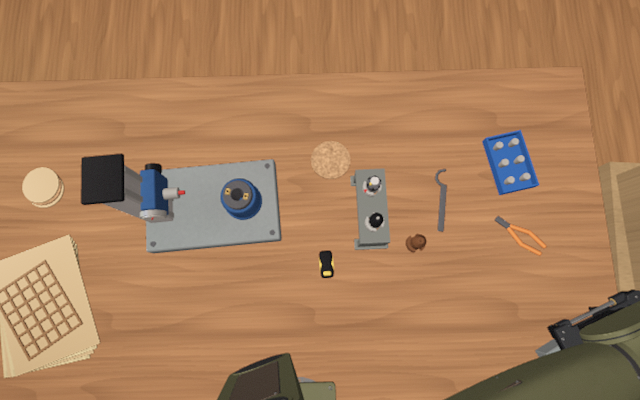

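View pics/side0.png

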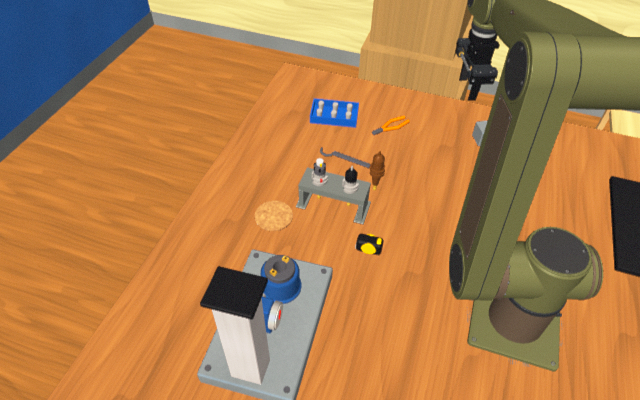

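The top view shows the presetter with its spindle at (240,196) and probe tip at (183,192). The fly cutter holder is in the rack at (374,184), with the chuck at (376,220). Next I enlarge these.

```bash
python3 - <<'E'
from h import *
a=cv2.imread('pics/top0.png');b=cv2.imread('pics/side0.png')
r=lambda i,x,y,w,h,s:cv2.resize(i[y:y+h,x:x+w],None,fx=s,fy=s,interpolation=cv2.INTER_CUBIC)
o=np.vstack([np.hstack([r(a,350,165,50,50,6),r(a,210,165,75,50,6)][:2]),np.hstack([r(b,295,145,50,45,6),r(b,250,245,75,45,6)])])
cv2.imwrite('pics/c1.png',o);print(o.shape)
t=load('pics/top0.png')
for n,u,v,z in [('mouth',240,192,.13),('cutter top',374,180,.166),('chuck top',376,219,.172),('tip',183,192,.2),('tape',326,264,.045),('disc',330,160,.006),
 ('c1',153,244,.045),('c2',268,166,.045),('c3',272,234,.045)]: print(n,atz(t,u,v,z).round(4))
E
```

```text
(570, 750, 3)
mouth [0.5693 0.1184 0.13  ]
cutter top [ 0.5819 -0.2061  0.166 ]
chuck top [ 0.4872 -0.2054  0.172 ]
tip [0.5564 0.236  0.2   ]
tape [ 0.3942 -0.0883  0.045 ]
disc [ 0.6827 -0.1078  0.006 ]
c1 [0.4566 0.3584 0.045 ]
c2 [0.6585 0.0599 0.045 ]
c3 [0.4749 0.0498 0.045 ]
```

View pics/c1.png

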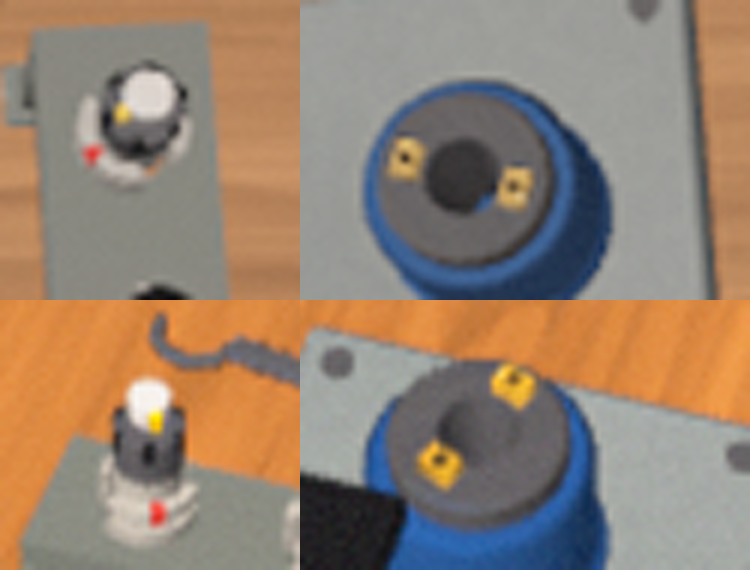

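```bash
python3 - <<'E'
from h import *
t=load('pics/top0.png');s=load('pics/side0.png')
def tri(a,b):
    A=[];B=[]
    for c,(u,v) in((t,a),(s,b)):
        d=c['pose'][:3,:3]@np.array([(u-c['cx'])/c['fx'],-(v-c['cy'])/c['fy'],-1]);d/=np.linalg.norm(d)
        P=np.eye(3)-np.outer(d,d);A.append(P);B.append(P@c['pose'][:3,3])
    return np.linalg.solve(A[0]+A[1],B[0]+B[1])
for n,a,b,z in [('cut',(375,180.8),(320,160),.166),('ins',(370.3,183.8),(321,165),.16),('red',(365.3,190.7),(321.2,180.7),.101),
 ('dogL',(227.5,191.3),(273.3,271.7),.138),('dogR',(245.7,196.2),(285.7,258.3),.138),('bore',(237,194.3),(279.7,264.5),.13)]:
    print(n,'tri',tri(a,b).round(4),'top',atz(t,*a,z).round(4),'side',atz(s,*b,z).round(4))
# presetter yaw from base edges (z=.045) top: corners
e=[atz(t,*p,.045)[:2] for p in [(146,165),(275,158.5),(281,241),(148,252)]]
print(np.round(e,4)); 
d=e[0]-e[1];print('yaw +y dir',np.arctan2(d[1],d[0]));d=e[3]-e[2];print(np.arctan2(d[1],d[0]))
print(R.from_rotvec(observe()['eef_rot']).as_matrix().round(3))
E
```

```text
cut tri [ 0.58   -0.2087  0.1641] top [ 0.5798 -0.2084  0.166 ] side [ 0.5791 -0.2068  0.166 ]
ins tri [ 0.574  -0.198   0.1573] top [ 0.5743 -0.1977  0.16  ] side [ 0.5722 -0.1953  0.16  ]
red tri [ 0.5697 -0.1911  0.1041] top [ 0.5712 -0.1914  0.101 ] side [ 0.5699 -0.1939  0.101 ]
dogL tri [0.5705 0.1482 0.1339] top [0.5699 0.1474 0.138 ] side [0.5689 0.1507 0.138 ]
dogR tri [0.5573 0.1037 0.1336] top [0.5566 0.103  0.138 ] side [0.5558 0.1065 0.138 ]
bore tri [0.5632 0.125  0.134 ] top [0.5637 0.1257 0.13  ] side [0.5649 0.1225 0.13  ]
[[0.6699 0.3879]
 [0.6789 0.041 ]
 [0.4561 0.0265]
 [0.4362 0.3703]]
yaw +y dir 1.5966439322389703
1.6285552633599647
[[ 0.923  0.385 -0.001]
 [ 0.385 -0.923  0.002]
 [ 0.    -0.002 -1.   ]]
```

Request:
servo_tool([
  {"tx": 0.455, "ty": -0.235, "tz": -0.03, "wz": -0.926, "jaw": 0},
  {"tx": 0.455, "ty": -0.235, "tz": -0.03, "wz": -0.926, "jaw": 0},
  {"tx": 0.455, "ty": -0.235, "tz": -0.03, "wz": -0.926, "jaw": 0},
  {"tx": 0.455, "ty": -0.235, "tz": -0.03, "wz": -0.926, "jaw": 0},
  {"tx": 0.455, "ty": -0.235, "tz": -0.03, "wz": -0.926, "jaw": 0},
  {"tx": 0.455, "ty": -0.235, "tz": -0.03, "wz": -0.926, "jaw": 0},
  {"tx": 0.455, "ty": -0.235, "tz": -0.03, "wz": -0.926, "jaw": 0},
  {"tx": 0.455, "ty": -0.235, "tz": -0.03, "wz": -0.926, "jaw": 0},
  {"tx": 0.455, "ty": -0.235, "tz": -0.03, "wz": -0.926, "jaw": 0},
  {"tx": 0.455, "ty": -0.235, "tz": -0.03, "wz": -0.926, "jaw": 0},
  {"tx": 0.455, "ty": -0.235, "tz": -0.03, "wz": -0.926, "jaw": 0},
  {"tx": 0.455, "ty": -0.235, "tz": -0.03, "wz": -0.926, "jaw": 0},
])

```text
schema error: expected keys tx, ty, tz, wx, wy, wz, jaw
```

Request:
servo_tool([
  {"tx": 0.455, "ty": -0.235, "tz": -0.03, "wx": 0, "wy": 0, "wz": -0.926, "jaw": 0},
  {"tx": 0.455, "ty": -0.235, "tz": -0.03, "wx": 0, "wy": 0, "wz": -0.926, "jaw": 0},
  {"tx": 0.455, "ty": -0.235, "tz": -0.03, "wx": 0, "wy": 0, "wz": -0.926, "jaw": 0},
  {"tx": 0.455, "ty": -0.235, "tz": -0.03, "wx": 0, "wy": 0, "wz": -0.926, "jaw": 0},
  {"tx": 0.455, "ty": -0.235, "tz": -0.03, "wx": 0, "wy": 0, "wz": -0.926, "jaw": 0},
  {"tx": 0.455, "ty": -0.235, "tz": -0.03, "wx": 0, "wy": 0, "wz": -0.926, "jaw": 0},
  {"tx": 0.455, "ty": -0.235, "tz": -0.03, "wx": 0, "wy": 0, "wz": -0.926, "jaw": 0},
  {"tx": 0.455, "ty": -0.235, "tz": -0.03, "wx": 0, "wy": 0, "wz": -0.926, "jaw": 0},
  {"tx": 0.455, "ty": -0.235, "tz": -0.03, "wx": 0, "wy": 0, "wz": -0.926, "jaw": 0},
  {"tx": 0.455, "ty": -0.235, "tz": -0.03, "wx": 0, "wy": 0, "wz": -0.926, "jaw": 0},
  {"tx": 0.455, "ty": -0.235, "tz": -0.03, "wx": 0, "wy": 0, "wz": -0.926, "jaw": 0},
  {"tx": 0.455, "ty": -0.235, "tz": -0.03, "wx": 0, "wy": 0, "wz": -0.926, "jaw": 0},
])

```text
time_s: 1.1
tool_pos: [0.572, -0.216, 0.2686]
eef_rot: [-2.481, -1.927, 0.001]
force: [-0.6, -1.0, 0.8]
grip_width: 0.0947
grasp_force: 0.0
```

```bash
python3 - <<'E'
from h import *
c=snap('wrist','pics/w1.png'); print(observe()['tool_pos'],observe()['joint_pos'].round(3),c['pose'].round(3).tolist(),c['fx'])
for z,n in((.166,'top'),(.158,'nut'),(.112,'fl')): print(n,pix(c,[.58,-.208,z]))
E
```

```text
[ 0.57592617 -0.21055974  0.26908286] [-0.44   0.026  1.704  0.005  1.41  -0.197] [[0.969, 0.238, 0.069, 0.59], [-0.248, 0.932, 0.265, -0.141], [-0.001, -0.274, 0.962, 0.415], [0.0, 0.0, 0.0, 1.0]] 335.2098552128755
top (np.float64(327.0315231831439), np.float64(195.36441983405177))
nut (np.float64(326.7870328932674), np.float64(192.73332377164562))
fl (np.float64(325.61704446862956), np.float64(180.14242726332267))
```

View pics/w1.png

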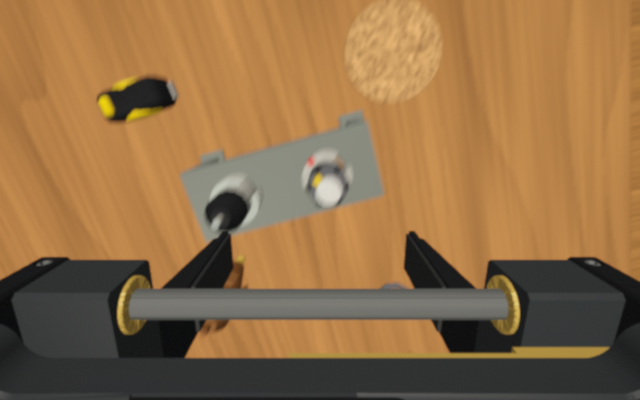

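The wrist view shows the cutter top at (328,189), the red mark at (310,160) and the insert at (318,181). I let the arm settle and look at a crop.

Request:
servo_tool([
  {"tx": 0, "ty": 0, "tz": 0.01, "wx": 0, "wy": 0, "wz": 0, "jaw": 0},
  {"tx": 0, "ty": 0, "tz": 0.02, "wx": 0, "wy": 0, "wz": 0, "jaw": 0},
  {"tx": 0, "ty": 0, "tz": 0.03, "wx": 0, "wy": 0, "wz": 0, "jaw": 0},
  {"tx": 0, "ty": 0, "tz": 0.03, "wx": 0, "wy": 0, "wz": 0, "jaw": 0},
  {"tx": 0, "ty": 0, "tz": 0.03, "wx": 0, "wy": 0, "wz": 0, "jaw": 0},
])

```text
time_s: 1.57
tool_pos: [0.5697, -0.2188, 0.2368]
eef_rot: [-2.481, -1.923, 0.003]
force: [-0.7, 0.4, -0.1]
grip_width: 0.0948
grasp_force: 0.0
```

```bash
python3 - <<'E'
from h import *
c=snap('wrist','pics/w2.png'); o=observe();print(o['tool_pos'],R.from_rotvec(o['eef_rot']).as_matrix().round(4).tolist())
print(pix(c,[.58,-.206,.166]),pix(c,[.58,-.206,.112]))
crop('pics/w2.png','pics/w2c.png',270,140,390,230,6)
E
```

```text
[ 0.57021589 -0.21900924  0.23798039] [[0.2494, 0.9684, -0.0015], [0.9684, -0.2494, 0.0006], [0.0002, -0.0016, -1.0]]
(np.float64(330.0790681335782), np.float64(200.14615918555842)) (np.float64(328.11937438821934), np.float64(182.3092443113805))
```

View pics/w2c.png

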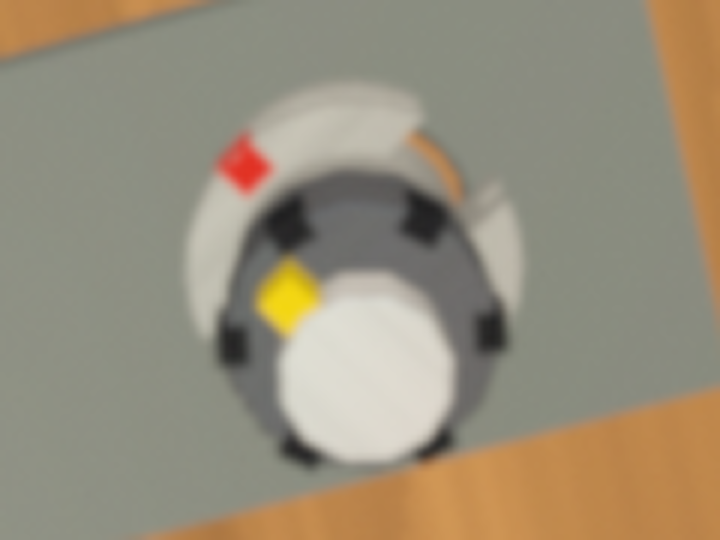

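```bash
python3 - <<'E'
from h import *
c=load('pics/w2.png'); f=lambda u,v,z:atz(c,270+u/6,140+v/6,z)
A=f(367,377,.166);I=f(290,298,.163);Rd=f(245,163,.112)
print(A,f(361,325,.148),I,Rd)
for P in(I,Rd): d=P-A; print(np.hypot(*d[:2]),np.arctan2(d[1],d[0]))
Rt=R.from_rotvec(observe()['eef_rot']).as_matrix();o=observe()['tool_pos']
print('tool shift',Rt.T@(np.array([A[0],A[1],.142])-o))
E
```

```text
[ 0.58025782 -0.20801196  0.166     ] [ 0.58043886 -0.20674231  0.148     ] [ 0.57395741 -0.19772109  0.163     ] [ 0.5693748  -0.19017536  0.112     ]
0.012066362779442836 2.120161961264057
0.02089460202262297 2.1186464321686236
tool shift [0.01313367 0.00713518 0.09597193]
```

Request:
servo_tool([
  {"tx": 0.013, "ty": 0.007, "tz": 0.01, "wx": 0, "wy": 0, "wz": 0, "jaw": 0},
  {"tx": 0.013, "ty": 0.007, "tz": 0.03, "wx": 0, "wy": 0, "wz": 0, "jaw": 0},
  {"tx": 0.013, "ty": 0.007, "tz": 0.055, "wx": 0, "wy": 0, "wz": 0, "jaw": 0},
  {"tx": 0.013, "ty": 0.007, "tz": 0.08, "wx": 0, "wy": 0, "wz": 0, "jaw": 0},
  {"tx": 0.013, "ty": 0.007, "tz": 0.09, "wx": 0, "wy": 0, "wz": 0, "jaw": 0},
  {"tx": 0.013, "ty": 0.007, "tz": 0.095, "wx": 0, "wy": 0, "wz": 0, "jaw": 0},
  {"tx": 0.013, "ty": 0.007, "tz": 0.095, "wx": 0, "wy": 0, "wz": 0, "jaw": 0},
  {"tx": 0.013, "ty": 0.007, "tz": 0.095, "wx": 0, "wy": 0, "wz": 0, "jaw": 0},
])

```text
time_s: 2.28
tool_pos: [0.5821, -0.2074, 0.1451]
eef_rot: [2.48, 1.926, 0.001]
force: [-0.3, 0.5, -0.4]
grip_width: 0.0949
grasp_force: 0.0
```

Request:
servo_tool([
  {"tx": 0, "ty": -0.0015, "tz": 0.002, "wx": 0, "wy": 0, "wz": 0, "jaw": 0.3},
  {"tx": 0, "ty": -0.0015, "tz": 0.002, "wx": 0, "wy": 0, "wz": 0, "jaw": 0.5},
  {"tx": 0, "ty": -0.0015, "tz": 0.002, "wx": 0, "wy": 0, "wz": 0, "jaw": 0.6},
  {"tx": 0, "ty": -0.0015, "tz": 0.002, "wx": 0, "wy": 0, "wz": 0, "jaw": 0.7},
  {"tx": 0, "ty": -0.0015, "tz": 0.002, "wx": 0, "wy": 0, "wz": 0, "jaw": 1},
  {"tx": 0, "ty": -0.0015, "tz": 0.002, "wx": 0, "wy": 0, "wz": 0, "jaw": 1},
  {"tx": 0, "ty": -0.0015, "tz": 0.002, "wx": 0, "wy": 0, "wz": 0, "jaw": 1},
  {"tx": 0, "ty": -0.0015, "tz": 0.002, "wx": 0, "wy": 0, "wz": 0, "jaw": 1},
], force=38)

```text
time_s: 2.95
tool_pos: [0.5798, -0.2068, 0.1419]
eef_rot: [-2.481, -1.927, -0.0]
force: [0.6, 0.1, 0.1]
grip_width: 0.0475
grasp_force: 0.0
```

Request:
servo_tool([
  {"tx": 0, "ty": 0, "tz": 0, "wx": 0, "wy": 0, "wz": 0, "jaw": 1},
  {"tx": 0, "ty": 0, "tz": 0, "wx": 0, "wy": 0, "wz": 0, "jaw": 1},
  {"tx": 0, "ty": 0, "tz": 0, "wx": 0, "wy": 0, "wz": 0, "jaw": 1},
  {"tx": 0, "ty": 0, "tz": 0, "wx": 0, "wy": 0, "wz": 0, "jaw": 1},
  {"tx": 0, "ty": 0, "tz": 0, "wx": 0, "wy": 0, "wz": 0, "jaw": 1},
  {"tx": 0, "ty": 0, "tz": 0, "wx": 0, "wy": 0, "wz": 0, "jaw": 1},
])

```text
time_s: 3.45
tool_pos: [0.5802, -0.207, 0.1421]
eef_rot: [2.48, 1.926, 0.001]
force: [3.8, -0.5, -1.1]
grip_width: 0.0335
grasp_force: 38.0
```

Request:
servo_tool([
  {"tx": 0, "ty": 0, "tz": -0.015, "wx": 0, "wy": 0, "wz": 0, "jaw": 1},
  {"tx": 0, "ty": 0, "tz": -0.04, "wx": 0, "wy": 0, "wz": 0, "jaw": 1},
  {"tx": 0, "ty": 0, "tz": -0.07, "wx": 0, "wy": 0, "wz": 0, "jaw": 1},
  {"tx": 0, "ty": 0, "tz": -0.1, "wx": 0, "wy": 0, "wz": 0, "jaw": 1},
  {"tx": 0.01, "ty": -0.005, "tz": -0.13, "wx": 0, "wy": 0, "wz": 0, "jaw": 1},
  {"tx": 0.035, "ty": -0.018, "tz": -0.14, "wx": 0, "wy": 0, "wz": 0, "jaw": 1},
  {"tx": 0.065, "ty": -0.033, "tz": -0.14, "wx": 0, "wy": 0, "wz": 0, "jaw": 1},
  {"tx": 0.1, "ty": -0.05, "tz": -0.14, "wx": 0, "wy": 0, "wz": 0, "jaw": 1},
  {"tx": 0.13, "ty": -0.066, "tz": -0.14, "wx": 0, "wy": 0, "wz": 0, "jaw": 1},
  {"tx": 0.16, "ty": -0.081, "tz": -0.14, "wx": 0, "wy": 0, "wz": 0, "jaw": 1},
  {"tx": 0.185, "ty": -0.093, "tz": -0.14, "wx": 0, "wy": 0, "wz": 0, "jaw": 1},
  {"tx": 0.197, "ty": -0.099, "tz": -0.14, "wx": 0, "wy": 0, "wz": 0, "jaw": 1},
])

```text
time_s: 4.45
tool_pos: [0.5298, 0.0117, 0.279]
eef_rot: [-2.474, -1.927, 0.007]
force: [0.3, -0.2, -6.9]
grip_width: 0.0333
grasp_force: 38.0
```

Request:
servo_tool([
  {"tx": 0, "ty": 0, "tz": 0, "wx": 0, "wy": 0, "wz": 0, "jaw": 1},
  {"tx": 0, "ty": 0, "tz": 0, "wx": 0, "wy": 0, "wz": 0, "jaw": 1},
  {"tx": 0, "ty": 0, "tz": 0, "wx": 0, "wy": 0, "wz": 0, "jaw": 1},
  {"tx": 0, "ty": 0, "tz": 0, "wx": 0, "wy": 0, "wz": 0, "jaw": 1},
])

```text
time_s: 4.78
tool_pos: [0.5324, 0.0076, 0.2811]
eef_rot: [-2.482, -1.925, 0.003]
force: [-0.3, -0.1, -7.6]
grip_width: 0.0331
grasp_force: 38.0
```

```bash
python3 - <<'E'
from h import *
c=snap('wrist','pics/w3.png'); o=observe();print(o['tool_pos'],o['force'],o['joint_pos'].round(3),R.from_rotvec(o['eef_rot']).as_matrix().round(4).tolist())
print(pix(c,[.5635,.125,.13]))
E
```

```text
[0.53255209 0.00758071 0.28134097] [-0.65519919 -0.25103434 -6.9214792 ] [-0.086 -0.16   1.861 -0.     1.442  0.165] [[0.2489, 0.9685, -0.0012], [0.9685, -0.2489, -0.0003], [-0.0006, -0.0011, -1.0]]
(np.float64(320.84479565942695), np.float64(47.617218145668545))
```

View pics/w3.png

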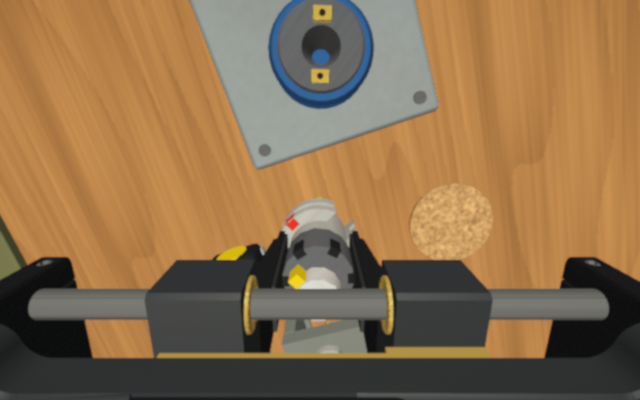

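```bash
python3 - <<'E'
from h import *
a=cv2.imread('pics/w3.png')
r=lambda x,y,w,h,s:cv2.resize(a[y:y+h,x:x+w],None,fx=s,fy=s,interpolation=cv2.INTER_CUBIC)
cv2.imwrite('pics/w3c.png',np.hstack([r(265,0,115,110,5),r(280,195,40,110,5)]))
E
```

```text
(no output)
```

View pics/w3c.png

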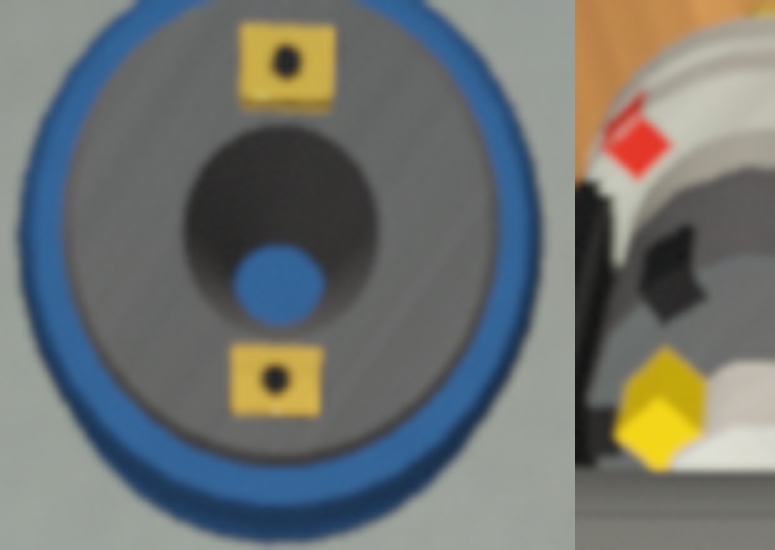

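```bash
cat > base.py <<'E'
from h import *
def line(c,pts,z):
    P=np.array([atz(c,u,v,z)[:2] for u,v in pts]); vx,vy,_,_=cv2.fitLine(P.astype(np.float32),cv2.DIST_HUBER,0,1e-5,1e-5).ravel(); 
    a=np.arctan2(vy,vx); return a,P.mean(0)
E
python3 - <<'E'
from base import *
c=load('pics/w3.png'); f=lambda u,v,z:atz(c,265+u/5,v/5,z)
d1,d2=f(287,62,.138),f(276,380,.138);print(d1,d2,(d1+d2)/2,np.linalg.norm(d1-d2),'dog ang',np.arctan2(*(d1-d2)[[1,0]]))
print('bore',f(281,230,.13))
s=cv2.cvtColor(c['color'],cv2.COLOR_RGB2HSV)[:,:,1]; m=(s<60).astype(int)
L=[(np.argmax(m[v,150:300])+150,v) for v in range(10,150,5)]
Rr=[(np.argmin(m[v,385:470])+385,v) for v in range(5,95,5)]
F=[(u,np.where(m[60:200,u])[0].max()+60.5) for u in range(275,425,5)]
for p in(L,Rr,F): a,q=line(c,p,.045);print(a, (a+np.pi/4)%(np.pi/2)-np.pi/4,q, p[0],p[-1])
t=load('pics/top0.png');s=cv2.cvtColor(t['color'],cv2.COLOR_RGB2HSV)[:,:,1]; m=(s<60).astype(int)
F=[(np.where(m[v,260:300])[0].max()+260.5,v) for v in range(165,238,3)]
U=[(u,np.argmax(m[140:180,u])+140) for u in range(190,265,5)]
D=[(u,np.where(m[225:262,u])[0].max()+225.5) for u in range(160,275,5)]
for p in(F,U,D): a,q=line(t,p,.045);print('top',(a+np.pi/4)%(np.pi/2)-np.pi/4,q,p[0],p[-1])
# holder
g=lambda u,v,z:atz(c,280+(u-575)/5,195+v/5,z)
o=observe()['tool_pos'];r=g(637,147,o[2]-.052+.022);d=r-o;print('red',np.hypot(*d[:2]),np.arctan2(d[1],d[0]))
E
```

```text
[0.57051372 0.1478461  0.138     ] [0.55742613 0.10343919 0.138     ] [0.56396993 0.12564265 0.138     ] 0.046295343709173195 dog ang 1.2841908766117667
bore [0.56407968 0.12610343 0.13      ]
-1.4905113 0.08028507 [0.45492761 0.1342594 ] (np.int64(194), 10) (np.int64(246), 145)
-1.5015 0.06929636 [0.67347492 0.10944099] (np.int64(416), 5) (np.int64(435), 90)
0.07037881 0.07037884 [0.57068313 0.03200136] (275, np.float64(163.5)) (420, np.float64(114.5))
top 0.07315707 [0.56261098 0.034156  ] (np.float64(274.5), 165) (np.float64(280.5), 237)
top 0.07589686 [0.66804124 0.1753591 ] (190, np.int64(167)) (260, np.int64(160))
top 0.06811333 [0.44589462 0.19723988] (160, np.float64(251.5)) (270, np.float64(241.5))
red 0.019977250376085817 2.2086676112682153
```

Request:
servo_tool([
  {"tx": 0.015, "ty": 0, "tz": 0, "wx": 0, "wy": 0, "wz": -0.06, "jaw": 1},
  {"tx": 0.035, "ty": 0.0005, "tz": 0, "wx": 0, "wy": 0, "wz": -0.16, "jaw": 1},
  {"tx": 0.055, "ty": 0.0005, "tz": 0, "wx": 0, "wy": 0, "wz": -0.26, "jaw": 1},
  {"tx": 0.075, "ty": 0.001, "tz": 0, "wx": 0, "wy": 0, "wz": -0.36, "jaw": 1},
  {"tx": 0.095, "ty": 0.001, "tz": 0, "wx": 0, "wy": 0, "wz": -0.46, "jaw": 1},
  {"tx": 0.11, "ty": 0.001, "tz": 0, "wx": 0, "wy": 0, "wz": -0.56, "jaw": 1},
  {"tx": 0.118, "ty": 0.001, "tz": 0, "wx": 0, "wy": 0, "wz": -0.65, "jaw": 1},
  {"tx": 0.122, "ty": 0.001, "tz": 0, "wx": 0, "wy": 0, "wz": -0.724, "jaw": 1},
  {"tx": 0.122, "ty": 0.001, "tz": 0, "wx": 0, "wy": 0, "wz": -0.724, "jaw": 1},
  {"tx": 0.122, "ty": 0.001, "tz": 0, "wx": 0, "wy": 0, "wz": -0.724, "jaw": 1},
  {"tx": 0.122, "ty": 0.001, "tz": 0, "wx": 0, "wy": 0, "wz": -0.724, "jaw": 1},
])

```text
time_s: 5.75
tool_pos: [0.5639, 0.1257, 0.2817]
eef_rot: [-1.641, -2.679, 0.001]
force: [0.4, -0.2, -6.1]
grip_width: 0.0333
grasp_force: 38.0
```

```bash
python3 - <<'E'
from h import *
a=snap('top','pics/t4.png');b=snap('side','pics/s4.png'); o=observe();print(o['tool_pos'],o['force'],o['ft_torque'],R.from_rotvec(o['eef_rot']).as_matrix().round(4).tolist())
z=o['tool_pos'][2]-.052
P=[.564,.1257,z]; u,v=map(int,pix(a,P)); print(pix(a,P)); u2,v2=map(int,pix(b,P)); print(pix(b,P))
r=lambda f,x,y:cv2.resize(cv2.imread(f)[y-35:y+35,x-30:x+30],None,fx=6,fy=6,interpolation=cv2.INTER_CUBIC)
cv2.imwrite('pics/c4.png',np.hstack([r('pics/t4.png',u,v),r('pics/s4.png',u2,v2)]))
E
```

```text
[0.56378338 0.12584004 0.28185264] [-0.3341329   0.15049694 -7.15174875] [ 0.05601617 -0.14099396 -0.04796073] [[-0.4547, 0.8907, -0.0002], [0.8907, 0.4547, -0.0002], [-0.0001, -0.0002, -1.0]]
(np.float64(228.4926842809279), np.float64(184.4493053068441))
(np.float64(277.5577072177142), np.float64(239.90427491433317))
```

View pics/c4.png

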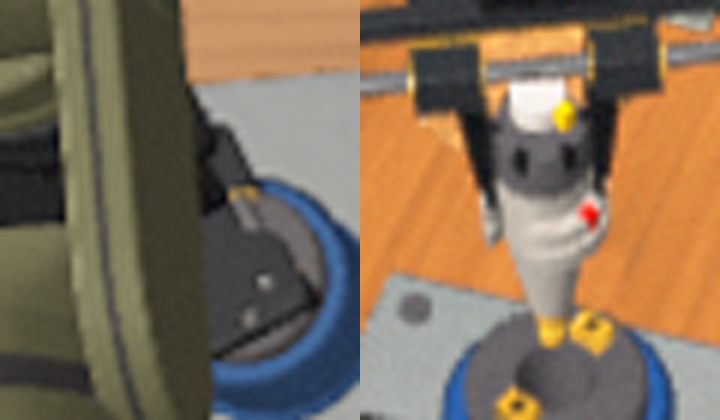

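```bash
python3 - <<'E'
from h import *
b=load('pics/s4.png'); z0=.2298; f=lambda u,v,z:atz(b,277-30+(u-360)/6,204+v/6,z)
r=f(590,215,z0+.013);i=f(564,114,z0+.070);ct=f(537,90,z0+.076)
ax=np.array([.5638,.1258])
for p in(r,i): d=p[:2]-ax;print(p,np.hypot(*d),np.arctan2(d[1],d[0])%6.28)
d=i[:2]-ct[:2];print(ct,np.hypot(*d),np.arctan2(d[1],d[0])%6.28)
E
```

```text
[0.54408922 0.12870188 0.2428    ] 0.019923251070188913 2.9954198442953586
[0.55086276 0.13056109 0.2998    ] 0.013785504819996516 2.7889600843908537
[0.56152428 0.12826859 0.3058    ] 0.010905207736586663 2.92979145852406
```

Request:
servo_tool([
  {"tx": 0, "ty": 0, "tz": 0.01, "wx": 0, "wy": 0, "wz": 0, "jaw": 1},
  {"tx": 0, "ty": 0, "tz": 0.03, "wx": 0, "wy": 0, "wz": 0, "jaw": 1},
  {"tx": 0, "ty": 0, "tz": 0.045, "wx": 0, "wy": 0, "wz": 0, "jaw": 1},
  {"tx": 0, "ty": 0, "tz": 0.06, "wx": 0, "wy": 0, "wz": 0, "jaw": 1},
  {"tx": 0, "ty": 0, "tz": 0.07, "wx": 0, "wy": 0, "wz": 0, "jaw": 1},
  {"tx": 0, "ty": 0, "tz": 0.078, "wx": 0, "wy": 0, "wz": 0, "jaw": 1},
  {"tx": 0, "ty": 0, "tz": 0.082, "wx": 0, "wy": 0, "wz": 0, "jaw": 1},
  {"tx": 0, "ty": 0, "tz": 0.084, "wx": 0, "wy": 0, "wz": 0, "jaw": 1},
  {"tx": 0, "ty": 0, "tz": 0.085, "wx": 0, "wy": 0, "wz": 0, "jaw": 1},
  {"tx": 0, "ty": 0, "tz": 0.085, "wx": 0, "wy": 0, "wz": 0, "jaw": 1},
])

```text
time_s: 6.68
tool_pos: [0.5642, 0.1266, 0.1976]
eef_rot: [1.637, 2.68, 0.001]
force: [0.1, 0.7, -6.6]
grip_width: 0.0333
grasp_force: 38.0
```

Request:
servo_tool([
  {"tx": 0, "ty": 0, "tz": 0.001, "wx": 0, "wy": 0, "wz": 0, "jaw": 1},
  {"tx": 0, "ty": 0, "tz": 0.002, "wx": 0, "wy": 0, "wz": 0, "jaw": 1},
  {"tx": 0, "ty": 0, "tz": 0.003, "wx": 0, "wy": 0, "wz": 0, "jaw": 1},
  {"tx": 0, "ty": 0, "tz": 0.004, "wx": 0, "wy": 0, "wz": 0, "jaw": 1},
  {"tx": 0, "ty": 0, "tz": 0.005, "wx": 0, "wy": 0, "wz": 0, "jaw": 1},
  {"tx": 0, "ty": 0, "tz": 0.0055, "wx": 0, "wy": 0, "wz": 0, "jaw": 1},
  {"tx": 0, "ty": 0, "tz": 0.006, "wx": 0, "wy": 0, "wz": 0, "jaw": 1},
  {"tx": 0, "ty": 0, "tz": 0.006, "wx": 0, "wy": 0, "wz": 0, "jaw": 1},
  {"tx": 0, "ty": 0, "tz": 0.006, "wx": 0, "wy": 0, "wz": 0, "jaw": 1},
])

```text
time_s: 7.43
tool_pos: [0.5637, 0.1266, 0.1908]
eef_rot: [-1.638, -2.681, 0.0]
force: [0.2, -0.0, -7.2]
grip_width: 0.0332
grasp_force: 38.0
```

Request:
servo_tool([
  {"tx": 0, "ty": 0, "tz": 0.0003, "wx": 0, "wy": 0, "wz": 0, "jaw": 1},
  {"tx": 0, "ty": 0, "tz": 0.0006, "wx": 0, "wy": 0, "wz": 0, "jaw": 1},
  {"tx": 0, "ty": 0, "tz": 0.0009, "wx": 0, "wy": 0, "wz": 0, "jaw": 1},
  {"tx": 0, "ty": 0, "tz": 0.0012, "wx": 0, "wy": 0, "wz": 0, "jaw": 1},
  {"tx": 0, "ty": 0, "tz": 0.0012, "wx": 0, "wy": 0, "wz": 0, "jaw": 1},
])

```text
time_s: 7.85
tool_pos: [0.5638, 0.1266, 0.1896]
eef_rot: [1.638, 2.681, -0.0]
force: [-0.6, 0.4, -7.3]
grip_width: 0.0334
grasp_force: 38.0
```

Request:
servo_tool([
  {"tx": 0, "ty": 0, "tz": 0.0003, "wx": 0, "wy": 0, "wz": 0, "jaw": 1},
  {"tx": 0, "ty": 0, "tz": 0.0006, "wx": 0, "wy": 0, "wz": 0, "jaw": 1},
  {"tx": 0, "ty": 0, "tz": 0.0009, "wx": 0, "wy": 0, "wz": 0, "jaw": 1},
  {"tx": 0, "ty": 0, "tz": 0.0012, "wx": 0, "wy": 0, "wz": 0, "jaw": 1},
  {"tx": 0, "ty": 0, "tz": 0.0012, "wx": 0, "wy": 0, "wz": 0, "jaw": 1},
])

```text
time_s: 8.27
tool_pos: [0.5638, 0.1266, 0.1884]
eef_rot: [1.638, 2.681, 0.0]
force: [-0.3, 0.3, -6.7]
grip_width: 0.0333
grasp_force: 38.0
```

Request:
servo_tool([
  {"tx": 0, "ty": 0, "tz": 0.0003, "wx": 0, "wy": 0, "wz": 0, "jaw": 1},
  {"tx": 0, "ty": 0, "tz": 0.0006, "wx": 0, "wy": 0, "wz": 0, "jaw": 1},
  {"tx": 0, "ty": 0, "tz": 0.0009, "wx": 0, "wy": 0, "wz": 0, "jaw": 1},
  {"tx": 0, "ty": 0, "tz": 0.0012, "wx": 0, "wy": 0, "wz": 0, "jaw": 1},
  {"tx": 0, "ty": 0, "tz": 0.0015, "wx": 0, "wy": 0, "wz": 0, "jaw": 1},
  {"tx": 0, "ty": 0, "tz": 0.0015, "wx": 0, "wy": 0, "wz": 0, "jaw": 1},
])

```text
time_s: 8.77
tool_pos: [0.5638, 0.1265, 0.1869]
eef_rot: [1.638, 2.681, 0.0]
force: [0.3, -0.2, -7.1]
grip_width: 0.0335
grasp_force: 38.0
```

Request:
servo_tool([
  {"tx": 0, "ty": 0, "tz": 0.0003, "wx": 0, "wy": 0, "wz": 0, "jaw": 1},
  {"tx": 0, "ty": 0, "tz": 0.0006, "wx": 0, "wy": 0, "wz": 0, "jaw": 1},
  {"tx": 0, "ty": 0, "tz": 0.0009, "wx": 0, "wy": 0, "wz": 0, "jaw": 1},
  {"tx": 0, "ty": 0, "tz": 0.0012, "wx": 0, "wy": 0, "wz": 0, "jaw": 1},
  {"tx": 0, "ty": 0, "tz": 0.0015, "wx": 0, "wy": 0, "wz": 0, "jaw": 1},
  {"tx": 0, "ty": 0, "tz": 0.0018, "wx": 0, "wy": 0, "wz": 0, "jaw": 1},
  {"tx": 0, "ty": 0, "tz": 0.0018, "wx": 0, "wy": 0, "wz": 0, "jaw": 1},
])

```text
time_s: 9.35
tool_pos: [0.5638, 0.1265, 0.1851]
eef_rot: [1.638, 2.681, 0.0]
force: [0.9, 0.2, -7.3]
grip_width: 0.0335
grasp_force: 38.0
```

```bash
python3 - <<'E'
from h import *
o=observe()
for k in('tool_pos','force','ft_torque'):print(o[k].round(4))
E
```

```text
[0.5638 0.1265 0.1851]
[ 0.8862  0.1982 -7.2791]
[-0.0235 -0.3423  0.0169]
```

Request:
servo_tool([
  {"tx": 0, "ty": 0, "tz": 0.0003, "wx": 0, "wy": 0, "wz": 0, "jaw": 1},
  {"tx": 0, "ty": 0, "tz": 0.0006, "wx": 0, "wy": 0, "wz": 0, "jaw": 1},
  {"tx": 0, "ty": 0, "tz": 0.0009, "wx": 0, "wy": 0, "wz": 0, "jaw": 1},
  {"tx": 0, "ty": 0, "tz": 0.0012, "wx": 0, "wy": 0, "wz": 0, "jaw": 1},
  {"tx": 0, "ty": 0, "tz": 0.0012, "wx": 0, "wy": 0, "wz": 0, "jaw": 1},
])

```text
time_s: 9.77
tool_pos: [0.5638, 0.1265, 0.184]
eef_rot: [1.638, 2.681, 0.0]
force: [0.8, -0.2, -7.3]
grip_width: 0.0334
grasp_force: 38.0
```

Request:
servo_tool([
  {"tx": 0, "ty": 0, "tz": 0.0003, "wx": 0, "wy": 0, "wz": 0, "jaw": 1},
  {"tx": 0, "ty": 0, "tz": 0.0006, "wx": 0, "wy": 0, "wz": 0, "jaw": 1},
  {"tx": 0, "ty": 0, "tz": 0.0006, "wx": 0, "wy": 0, "wz": 0, "jaw": 1},
])

```text
time_s: 10.02
tool_pos: [0.5639, 0.1265, 0.1834]
eef_rot: [1.638, 2.681, 0.0]
force: [1.8, -1.0, -7.2]
grip_width: 0.0334
grasp_force: 38.0
```

Request:
servo_tool([
  {"tx": 0, "ty": 0, "tz": 0.0003, "wx": 0, "wy": 0, "wz": 0, "jaw": 1},
  {"tx": 0, "ty": 0, "tz": 0.0005, "wx": 0, "wy": 0, "wz": 0, "jaw": 1},
  {"tx": 0, "ty": 0, "tz": 0.0005, "wx": 0, "wy": 0, "wz": 0, "jaw": 1},
])

```text
time_s: 10.27
tool_pos: [0.5639, 0.1265, 0.183]
eef_rot: [1.638, 2.681, 0.0]
force: [2.1, -1.3, -6.4]
grip_width: 0.0337
grasp_force: 38.0
```

Request:
servo_tool([
  {"tx": -0.0004, "ty": 0.0001, "tz": 0, "wx": 0, "wy": 0, "wz": 0, "jaw": 1},
  {"tx": -0.0004, "ty": 0.0001, "tz": 0.0002, "wx": 0, "wy": 0, "wz": 0, "jaw": 1},
  {"tx": -0.0004, "ty": 0.0001, "tz": 0.0004, "wx": 0, "wy": 0, "wz": 0, "jaw": 1},
  {"tx": -0.0004, "ty": 0.0001, "tz": 0.0004, "wx": 0, "wy": 0, "wz": 0, "jaw": 1},
])

```text
time_s: 10.6
tool_pos: [0.564, 0.1263, 0.1824]
eef_rot: [-1.638, -2.681, -0.0]
force: [0.1, 0.3, -6.5]
grip_width: 0.0332
grasp_force: 38.0
```

Request:
servo_tool([
  {"tx": 0, "ty": 0, "tz": 0.0002, "wx": 0, "wy": 0, "wz": 0, "jaw": 1},
  {"tx": 0, "ty": 0, "tz": 0.0003, "wx": 0, "wy": 0, "wz": 0, "jaw": 1},
  {"tx": 0, "ty": 0, "tz": 0.0003, "wx": 0, "wy": 0, "wz": 0, "jaw": 1},
])

```text
time_s: 10.85
tool_pos: [0.5641, 0.1263, 0.1822]
eef_rot: [1.638, 2.681, 0.0]
force: [1.9, -0.4, -6.8]
grip_width: 0.0333
grasp_force: 38.0
```

Request:
servo_tool([
  {"tx": -0.0002, "ty": 0.0002, "tz": 0.0002, "wx": 0, "wy": 0, "wz": 0, "jaw": 1},
  {"tx": -0.0002, "ty": 0.0002, "tz": 0.0003, "wx": 0, "wy": 0, "wz": 0, "jaw": 1},
  {"tx": -0.0002, "ty": 0.0002, "tz": 0.0003, "wx": 0, "wy": 0, "wz": 0, "jaw": 1},
])

```text
time_s: 11.1
tool_pos: [0.5642, 0.1262, 0.1821]
eef_rot: [-1.638, -2.681, 0.0]
force: [-0.0, -0.4, -4.8]
grip_width: 0.0331
grasp_force: 38.0
```

Request:
servo_tool([
  {"tx": 0, "ty": 0, "tz": 0.0001, "wx": 0, "wy": 0, "wz": 0, "jaw": 1},
  {"tx": 0, "ty": 0, "tz": 0.0002, "wx": 0, "wy": 0, "wz": 0, "jaw": 1},
  {"tx": 0, "ty": 0, "tz": 0.0002, "wx": 0, "wy": 0, "wz": 0, "jaw": 1},
])

```text
time_s: 11.35
tool_pos: [0.5643, 0.1262, 0.1821]
eef_rot: [-1.638, -2.681, 0.0]
force: [-0.9, 0.5, -2.5]
grip_width: 0.0334
grasp_force: 38.0
```

Request:
servo_tool([
  {"tx": 0, "ty": 0, "tz": 0.0002, "wx": 0, "wy": 0, "wz": 0, "jaw": 1},
  {"tx": 0, "ty": 0, "tz": 0.0004, "wx": 0, "wy": 0, "wz": 0, "jaw": 1},
  {"tx": 0, "ty": 0, "tz": 0.0004, "wx": 0, "wy": 0, "wz": 0, "jaw": 1},
])

```text
time_s: 11.6
tool_pos: [0.5644, 0.1262, 0.182]
eef_rot: [1.638, 2.681, 0.0]
force: [-2.0, 0.8, 0.6]
grip_width: 0.0334
grasp_force: 38.0
```

```bash
python3 - <<'E'
from h import *
o=observe()
for k in('tool_pos','force','ft_torque'):print(o[k].round(4))
E
```

```text
[0.5644 0.1262 0.182 ]
[-1.9786  0.8095  0.6036]
[-0.1513  0.5571 -0.0225]
```

Request:
servo_tool([
  {"tx": 0.0002, "ty": -0.0002, "tz": 0.0003, "wx": 0, "wy": 0, "wz": 0, "jaw": 1},
  {"tx": 0.0002, "ty": -0.0002, "tz": 0.0006, "wx": 0, "wy": 0, "wz": 0, "jaw": 1},
  {"tx": 0.0002, "ty": -0.0002, "tz": 0.0009, "wx": 0, "wy": 0, "wz": 0, "jaw": 1},
  {"tx": 0.0002, "ty": -0.0002, "tz": 0.0009, "wx": 0, "wy": 0, "wz": 0, "jaw": 1},
])

```text
time_s: 11.93
tool_pos: [0.5644, 0.1262, 0.182]
eef_rot: [1.637, 2.68, 0.001]
force: [-3.2, -0.9, 5.9]
grip_width: 0.0331
grasp_force: 38.0
```

Request:
servo_tool([
  {"tx": 0.0001, "ty": -0.0003, "tz": 0.0004, "wx": 0, "wy": 0, "wz": 0, "jaw": 1},
  {"tx": 0.0001, "ty": -0.0003, "tz": 0.0008, "wx": 0, "wy": 0, "wz": 0, "jaw": 1},
  {"tx": 0.0001, "ty": -0.0003, "tz": 0.0012, "wx": 0, "wy": 0, "wz": 0, "jaw": 1},
  {"tx": 0.0001, "ty": -0.0003, "tz": 0.0012, "wx": 0, "wy": 0, "wz": 0, "jaw": 1},
])

```text
time_s: 12.27
tool_pos: [0.5644, 0.1262, 0.1819]
eef_rot: [1.637, 2.68, 0.002]
force: [-4.3, -0.6, 10.1]
grip_width: 0.0333
grasp_force: 38.0
```

Request:
servo_tool([
  {"tx": 0.0001, "ty": -0.0003, "tz": 0.0003, "wx": 0, "wy": 0, "wz": 0, "jaw": 1},
  {"tx": 0.0001, "ty": -0.0003, "tz": 0.0006, "wx": 0, "wy": 0, "wz": 0, "jaw": 1},
  {"tx": 0.0001, "ty": -0.0003, "tz": 0.0007, "wx": 0, "wy": 0, "wz": 0, "jaw": 1},
  {"tx": 0.0001, "ty": -0.0003, "tz": 0.0007, "wx": 0, "wy": 0, "wz": 0, "jaw": 1},
])

```text
time_s: 12.6
tool_pos: [0.5644, 0.1262, 0.182]
eef_rot: [1.636, 2.679, 0.002]
force: [-5.8, -0.5, 12.1]
grip_width: 0.0332
grasp_force: 38.0
```

```bash
python3 - <<'E'
from h import *
o=observe()
for k in('tool_pos','force','ft_torque','joint_pos'):print(o[k].round(4))
m=R.from_rotvec(o['eef_rot']).as_matrix();print(m.round(4).tolist(), np.arctan2(m[1,0],m[0,0]))
E
```

```text
[0.5644 0.1262 0.182 ]
[-5.8377 -0.4647 12.0507]
[-0.319   1.3039  0.0028]
[ 1.2740e-01  8.5000e-03  1.8707e+00 -3.0000e-04  1.2596e+00 -3.4660e-01]
[[-0.4565, 0.8897, 0.0029], [0.8897, 0.4565, 0.0001], [-0.0012, 0.0026, -1.0]] 2.04487690908441
```

Request:
servo_tool([
  {"tx": 0, "ty": 0, "tz": -0.001, "wx": 0, "wy": 0, "wz": 0, "jaw": 1},
  {"tx": 0, "ty": 0, "tz": -0.0022, "wx": 0, "wy": 0, "wz": 0, "jaw": 1},
  {"tx": 0, "ty": 0, "tz": -0.0025, "wx": 0, "wy": 0, "wz": 0, "jaw": 1},
  {"tx": 0, "ty": 0, "tz": -0.0025, "wx": 0, "wy": 0, "wz": 0, "jaw": 1},
])

```text
time_s: 12.93
tool_pos: [0.5643, 0.1262, 0.182]
eef_rot: [1.637, 2.679, 0.002]
force: [-0.8, -0.1, 5.6]
grip_width: 0.0335
grasp_force: 38.0
```

```bash
cat > st.py <<'E'
from h import *
o=observe()
for k in('tool_pos','force','ft_torque'):print(o[k].round(4))
m=R.from_rotvec(o['eef_rot']).as_matrix();print(np.arctan2(m[1,0],m[0,0]).round(4),m[2].round(4))
E
python3 st.py
```

```text
[0.5643 0.1262 0.182 ]
[-0.7664 -0.1237  5.6177]
[-0.1747  0.1546 -0.018 ]
2.0448 [-9.0e-04  2.4e-03 -1.0e+00]
```

Request:
servo_tool([
  {"tx": 0, "ty": 0, "tz": -0.0008, "wx": 0, "wy": 0, "wz": 0, "jaw": 1},
  {"tx": 0, "ty": 0, "tz": -0.0014, "wx": 0, "wy": 0, "wz": 0, "jaw": 1},
  {"tx": 0, "ty": 0, "tz": -0.0014, "wx": 0, "wy": 0, "wz": 0, "jaw": 1},
  {"tx": 0, "ty": 0, "tz": -0.0014, "wx": 0, "wy": 0, "wz": 0, "jaw": 1},
])

```text
time_s: 13.27
tool_pos: [0.564, 0.1263, 0.1821]
eef_rot: [1.637, 2.68, 0.002]
force: [4.1, 0.9, -0.9]
grip_width: 0.0332
grasp_force: 38.0
```

```bash
python3 st.py
```

```text
[0.564  0.1263 0.1821]
[ 4.1075  0.8747 -0.8721]
[ 0.1347 -0.8102  0.058 ]
2.0447 [-3.0e-04  1.5e-03 -1.0e+00]
```

Request:
servo_tool([
  {"tx": -0.0001, "ty": 0.0005, "tz": -0.0003, "wx": 0, "wy": 0, "wz": 0, "jaw": 1},
  {"tx": -0.0001, "ty": 0.0005, "tz": -0.0003, "wx": 0, "wy": 0, "wz": 0.01, "jaw": 1},
  {"tx": -0.0001, "ty": 0.0005, "tz": -0.0003, "wx": 0, "wy": 0, "wz": 0.01, "jaw": 1},
  {"tx": -0.0001, "ty": 0.0005, "tz": -0.0003, "wx": 0, "wy": 0, "wz": 0.01, "jaw": 1},
])

```text
time_s: 13.6
tool_pos: [0.564, 0.1263, 0.1822]
eef_rot: [1.651, 2.673, 0.0]
force: [4.7, 0.3, -5.0]
grip_width: 0.0335
grasp_force: 38.0
```

```bash
python3 st.py
```

```text
[0.564  0.1263 0.1822]
[ 4.6693  0.343  -4.9638]
[ 0.0597 -1.0171  0.0118]
2.0347 [-1.e-04  1.e-04 -1.e+00]
```

Request:
servo_tool([
  {"tx": -0.0002, "ty": 0.0004, "tz": 0, "wx": 0, "wy": 0, "wz": 0.01, "jaw": 1},
  {"tx": -0.0002, "ty": 0.0004, "tz": 0, "wx": 0, "wy": 0, "wz": 0.01, "jaw": 1},
  {"tx": -0.0002, "ty": 0.0004, "tz": 0, "wx": 0, "wy": 0, "wz": 0.01, "jaw": 1},
])

```text
time_s: 13.85
tool_pos: [0.5641, 0.1263, 0.1821]
eef_rot: [-1.664, -2.664, 0.001]
force: [3.0, -0.7, -4.7]
grip_width: 0.0335
grasp_force: 38.0
```

```bash
python3 st.py
```

```text
[0.5641 0.1263 0.1821]
[ 2.9806 -0.6891 -4.7476]
[ 0.0891 -0.8565  0.0503]
2.0248 [ 3.e-04 -8.e-04 -1.e+00]
```

Request:
servo_tool([
  {"tx": 0, "ty": 0, "tz": 0, "wx": 0, "wy": 0, "wz": 0.01, "jaw": 1},
  {"tx": 0, "ty": 0, "tz": 0, "wx": 0, "wy": 0, "wz": 0.01, "jaw": 1},
  {"tx": 0, "ty": 0, "tz": 0, "wx": 0, "wy": 0, "wz": 0.01, "jaw": 1},
])

```text
time_s: 14.1
tool_pos: [0.5641, 0.1263, 0.1822]
eef_rot: [-1.678, -2.656, 0.001]
force: [4.0, -0.7, -7.3]
grip_width: 0.0332
grasp_force: 38.0
```

```bash
python3 st.py
```

```text
[0.5641 0.1263 0.1822]
[ 3.9956 -0.724  -7.2695]
[ 0.0512 -1.0466  0.1095]
2.0149 [ 1.e-04 -6.e-04 -1.e+00]
```

Request:
servo_tool([
  {"tx": 0, "ty": 0, "tz": 0, "wx": 0, "wy": 0, "wz": 0.01, "jaw": 1},
  {"tx": 0, "ty": 0, "tz": 0, "wx": 0, "wy": 0, "wz": 0.01, "jaw": 1},
  {"tx": 0, "ty": 0, "tz": 0, "wx": 0, "wy": 0, "wz": 0.01, "jaw": 1},
])

```text
time_s: 14.35
tool_pos: [0.5641, 0.1262, 0.1822]
eef_rot: [-1.691, -2.647, 0.001]
force: [4.7, 0.1, -7.8]
grip_width: 0.0333
grasp_force: 38.0
```

```bash
python3 st.py
```

```text
[0.5641 0.1262 0.1822]
[ 4.6544  0.0552 -7.7844]
[ 0.0625 -0.9822  0.1344]
2.0048 [ 1.e-04 -7.e-04 -1.e+00]
```

Request:
servo_tool([
  {"tx": 0, "ty": 0.0003, "tz": 0.0003, "wx": 0, "wy": 0, "wz": 0.04, "jaw": 1},
  {"tx": -0.0001, "ty": 0.0003, "tz": 0.0003, "wx": 0, "wy": 0, "wz": 0.1, "jaw": 1},
  {"tx": -0.0001, "ty": 0.0003, "tz": 0.0003, "wx": 0, "wy": 0, "wz": 0.16, "jaw": 1},
  {"tx": -0.0001, "ty": 0.0003, "tz": 0.0003, "wx": 0, "wy": 0, "wz": 0.22, "jaw": 1},
  {"tx": -0.0001, "ty": 0.0003, "tz": 0.0003, "wx": 0, "wy": 0, "wz": 0.28, "jaw": 1},
  {"tx": -0.0001, "ty": 0.0003, "tz": 0.0003, "wx": 0, "wy": 0, "wz": 0.32, "jaw": 1},
  {"tx": -0.0001, "ty": 0.0003, "tz": 0.0003, "wx": 0, "wy": 0, "wz": 0.32, "jaw": 1},
])

```text
time_s: 14.93
tool_pos: [0.5642, 0.1263, 0.1822]
eef_rot: [-2.092, -2.343, 0.002]
force: [3.1, -0.1, -6.1]
grip_width: 0.0335
grasp_force: 38.0
```

```bash
python3 st.py
```

```text
[0.5642 0.1263 0.1822]
[ 3.1178 -0.0942 -6.068 ]
[-0.0182 -0.6888  0.0269]
1.6841 [ 0.     -0.0013 -1.    ]
```

Request:
servo_tool([
  {"tx": 0, "ty": 0.0003, "tz": 0, "wx": 0, "wy": 0, "wz": 0.05, "jaw": 1},
  {"tx": 0, "ty": 0.0003, "tz": 0, "wx": 0, "wy": 0, "wz": 0.12, "jaw": 1},
  {"tx": 0, "ty": 0.0003, "tz": 0, "wx": 0, "wy": 0, "wz": 0.19, "jaw": 1},
  {"tx": 0, "ty": 0.0003, "tz": 0, "wx": 0, "wy": 0, "wz": 0.26, "jaw": 1},
  {"tx": 0, "ty": 0.0003, "tz": 0, "wx": 0, "wy": 0, "wz": 0.33, "jaw": 1},
  {"tx": 0, "ty": 0.0003, "tz": 0, "wx": 0, "wy": 0, "wz": 0.4, "jaw": 1},
  {"tx": 0, "ty": 0.0003, "tz": 0, "wx": 0, "wy": 0, "wz": 0.45, "jaw": 1},
  {"tx": 0, "ty": 0.0003, "tz": 0, "wx": 0, "wy": 0, "wz": 0.45, "jaw": 1},
])

```text
time_s: 15.6
tool_pos: [0.5643, 0.1264, 0.1822]
eef_rot: [-2.561, -1.818, 0.002]
force: [0.9, 0.1, -6.5]
grip_width: 0.0336
grasp_force: 38.0
```

```bash
python3 st.py
```

```text
[0.5643 0.1264 0.1822]
[ 0.8669  0.1445 -6.5252]
[ 0.0132 -0.3942  0.0662]
1.2349 [-6.0e-04 -1.7e-03 -1.0e+00]
```

Remaining: 1.235 → 0.84, i.e. wz +0.395.

Request:
servo_tool([
  {"tx": 0, "ty": 0, "tz": 0, "wx": 0, "wy": 0, "wz": 0.05, "jaw": 1},
  {"tx": 0, "ty": 0, "tz": 0, "wx": 0, "wy": 0, "wz": 0.12, "jaw": 1},
  {"tx": 0, "ty": 0, "tz": 0, "wx": 0, "wy": 0, "wz": 0.19, "jaw": 1},
  {"tx": 0, "ty": 0, "tz": 0, "wx": 0, "wy": 0, "wz": 0.26, "jaw": 1},
  {"tx": 0, "ty": 0, "tz": 0, "wx": 0, "wy": 0, "wz": 0.32, "jaw": 1},
  {"tx": 0, "ty": 0, "tz": 0, "wx": 0, "wy": 0, "wz": 0.37, "jaw": 1},
  {"tx": 0, "ty": 0, "tz": 0, "wx": 0, "wy": 0, "wz": 0.395, "jaw": 1},
  {"tx": 0, "ty": 0, "tz": 0, "wx": 0, "wy": 0, "wz": 0.395, "jaw": 1},
  {"tx": 0, "ty": 0, "tz": 0, "wx": 0, "wy": 0, "wz": 0.395, "jaw": 1},
])

```text
time_s: 16.35
tool_pos: [0.5645, 0.1264, 0.1821]
eef_rot: [-2.867, -1.283, 0.002]
force: [0.9, 0.0, -5.8]
grip_width: 0.0335
grasp_force: 38.0
```

```bash
python3 st.py; python3 - <<'E'
from h import *
b=snap('side','pics/s5.png'); P=[.5643,.1262,.17]; u,v=map(int,pix(b,P)); print(u,v)
crop('pics/s5.png','pics/s5c.png',u-35,v-35,u+40,v+35,8)
E
```

```text
[0.5645 0.1264 0.1821]
[ 0.8594  0.0103 -5.8433]
[ 0.0678 -0.2607  0.0121]
0.8414 [-8.0e-04 -1.1e-03 -1.0e+00]
278 255
```

View pics/s5c.png

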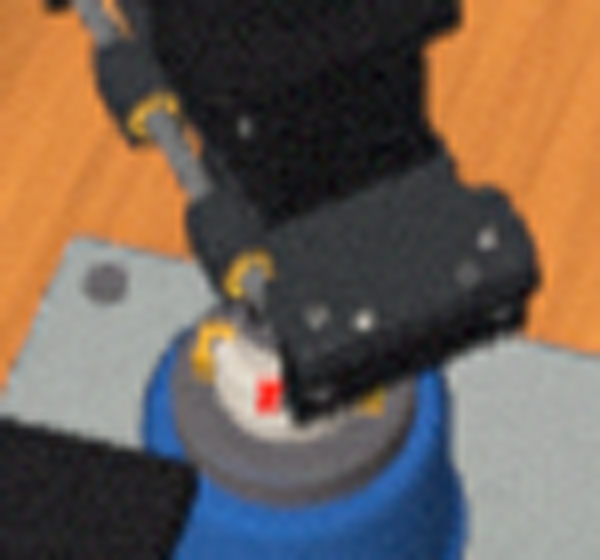

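Request:
servo_tool([
  {"tx": 0, "ty": 0, "tz": 0.0005, "wx": 0, "wy": 0, "wz": 0, "jaw": 1},
  {"tx": 0, "ty": 0, "tz": 0.001, "wx": 0, "wy": 0, "wz": 0, "jaw": 1},
  {"tx": 0, "ty": 0, "tz": 0.0015, "wx": 0, "wy": 0, "wz": 0, "jaw": 1},
  {"tx": 0, "ty": 0, "tz": 0.002, "wx": 0, "wy": 0, "wz": 0, "jaw": 1},
  {"tx": 0, "ty": 0, "tz": 0.002, "wx": 0, "wy": 0, "wz": 0, "jaw": 1},
])

```text
time_s: 16.82
tool_pos: [0.565, 0.1265, 0.182]
eef_rot: [-2.868, -1.281, -0.0]
force: [-4.8, -0.2, 5.4]
grip_width: 0.0336
grasp_force: 38.0
```

```bash
python3 st.py
```

```text
[0.565  0.1265 0.182 ]
[-4.7557 -0.164   5.3933]
[0.1721 1.1605 0.0943]
0.84 [ 3.e-04 -2.e-04 -1.e+00]
```

Request:
servo_tool([
  {"tx": -0.0004, "ty": -0.0004, "tz": 0.0004, "wx": 0, "wy": 0, "wz": 0, "jaw": 1},
  {"tx": -0.0004, "ty": -0.0004, "tz": 0.0008, "wx": 0, "wy": 0, "wz": 0, "jaw": 1},
  {"tx": -0.0004, "ty": -0.0004, "tz": 0.0013, "wx": 0, "wy": 0, "wz": 0, "jaw": 1},
  {"tx": -0.0004, "ty": -0.0004, "tz": 0.0013, "wx": 0, "wy": 0, "wz": 0, "jaw": 1},
])

```text
time_s: 17.15
tool_pos: [0.565, 0.1265, 0.1819]
eef_rot: [2.868, 1.281, 0.003]
force: [-6.2, -0.4, 11.2]
grip_width: 0.0335
grasp_force: 38.0
```

```bash
python3 st.py
```

```text
[0.565  0.1265 0.1819]
[-6.1768 -0.372  11.2235]
[0.1053 1.3285 0.1054]
0.84 [ 1.4e-03  9.0e-04 -1.0e+00]
```

Request:
servo_tool([
  {"tx": -0.0002, "ty": -0.0002, "tz": 0.0004, "wx": 0, "wy": 0, "wz": 0, "jaw": 1},
  {"tx": -0.0002, "ty": -0.0002, "tz": 0.0006, "wx": 0, "wy": 0, "wz": 0, "jaw": 1},
  {"tx": -0.0002, "ty": -0.0002, "tz": 0.0006, "wx": 0, "wy": 0, "wz": 0, "jaw": 1},
])

```text
time_s: 17.4
tool_pos: [0.565, 0.1265, 0.1819]
eef_rot: [2.868, 1.281, 0.004]
force: [-5.9, -1.2, 10.6]
grip_width: 0.0331
grasp_force: 38.0
```

Request:
servo_tool([
  {"tx": 0, "ty": 0, "tz": -0.001, "wx": 0, "wy": 0, "wz": 0, "jaw": 1},
  {"tx": 0, "ty": 0, "tz": -0.002, "wx": 0, "wy": 0, "wz": 0, "jaw": 1},
  {"tx": 0, "ty": 0, "tz": -0.003, "wx": 0, "wy": 0, "wz": 0, "jaw": 1},
  {"tx": 0, "ty": 0, "tz": -0.003, "wx": 0, "wy": 0, "wz": 0, "jaw": 1},
])

```text
time_s: 17.73
tool_pos: [0.5647, 0.1265, 0.182]
eef_rot: [2.868, 1.281, 0.003]
force: [-0.3, 0.8, 2.5]
grip_width: 0.0331
grasp_force: 38.0
```

```bash
python3 st.py
```

```text
[0.5647 0.1265 0.182 ]
[-0.2904  0.762   2.5254]
[0.2591 0.288  0.0594]
0.8398 [ 0.0015  0.0011 -1.    ]
```

Request:
servo_tool([
  {"tx": 0, "ty": 0, "tz": -0.0008, "wx": 0, "wy": 0, "wz": 0, "jaw": 1},
  {"tx": 0, "ty": 0, "tz": -0.0008, "wx": 0, "wy": 0, "wz": 0, "jaw": 0.6},
  {"tx": 0, "ty": 0, "tz": -0.0008, "wx": 0, "wy": 0, "wz": 0, "jaw": 0.55},
  {"tx": 0, "ty": 0, "tz": -0.0008, "wx": 0, "wy": 0, "wz": 0, "jaw": 0.5},
  {"tx": 0, "ty": 0, "tz": -0.0008, "wx": 0, "wy": 0, "wz": 0, "jaw": 0.3},
  {"tx": 0, "ty": 0, "tz": -0.0008, "wx": 0, "wy": 0, "wz": 0, "jaw": 0.2},
  {"tx": 0, "ty": 0, "tz": -0.0008, "wx": 0, "wy": 0, "wz": 0, "jaw": 0.2},
  {"tx": 0, "ty": 0, "tz": -0.0008, "wx": 0, "wy": 0, "wz": 0, "jaw": 0.2},
  {"tx": 0, "ty": 0, "tz": -0.0008, "wx": 0, "wy": 0, "wz": 0, "jaw": 0.2},
])

```text
time_s: 18.48
tool_pos: [0.5641, 0.1263, 0.1823]
eef_rot: [2.869, 1.281, 0.0]
force: [-0.6, 1.0, 0.4]
grip_width: 0.0736
grasp_force: 0.0
```

Request:
servo_tool([
  {"tx": 0, "ty": 0, "tz": -0.01, "wx": 0, "wy": 0, "wz": 0, "jaw": 0.2},
  {"tx": 0, "ty": 0, "tz": -0.03, "wx": 0, "wy": 0, "wz": 0, "jaw": 0.2},
  {"tx": 0, "ty": 0, "tz": -0.06, "wx": 0, "wy": 0, "wz": 0, "jaw": 0.2},
  {"tx": 0, "ty": 0, "tz": -0.09, "wx": 0, "wy": 0, "wz": 0, "jaw": 0.2},
  {"tx": 0, "ty": 0, "tz": -0.12, "wx": 0, "wy": 0, "wz": 0, "jaw": 0.2},
  {"tx": -0.01, "ty": 0.01, "tz": -0.15, "wx": 0, "wy": 0, "wz": -0.1, "jaw": 0.2},
  {"tx": -0.025, "ty": 0.025, "tz": -0.17, "wx": 0, "wy": 0, "wz": -0.2, "jaw": 0.2},
  {"tx": -0.045, "ty": 0.045, "tz": -0.18, "wx": 0, "wy": 0, "wz": -0.32, "jaw": 0.2},
  {"tx": -0.065, "ty": 0.065, "tz": -0.19, "wx": 0, "wy": 0, "wz": -0.44, "jaw": 0.2},
  {"tx": -0.08, "ty": 0.083, "tz": -0.2, "wx": 0, "wy": 0, "wz": -0.56, "jaw": 0.2},
  {"tx": -0.09, "ty": 0.093, "tz": -0.2, "wx": 0, "wy": 0, "wz": -0.68, "jaw": 0.2},
  {"tx": -0.09, "ty": 0.093, "tz": -0.2, "wx": 0, "wy": 0, "wz": -0.8, "jaw": 0.2},
])

```text
time_s: 19.48
tool_pos: [0.5736, -0.0054, 0.3844]
eef_rot: [2.139, 2.297, 0.001]
force: [0.8, 1.0, 0.1]
grip_width: 0.0758
grasp_force: 0.0
```

Request:
servo_tool([
  {"tx": 0, "ty": 0, "tz": 0, "wx": 0, "wy": 0, "wz": 0, "jaw": 0.2},
  {"tx": 0, "ty": 0, "tz": 0, "wx": 0, "wy": 0, "wz": 0, "jaw": 0.2},
  {"tx": 0, "ty": 0, "tz": 0, "wx": 0, "wy": 0, "wz": 0, "jaw": 0.2},
  {"tx": 0, "ty": 0, "tz": 0, "wx": 0, "wy": 0, "wz": 0, "jaw": 0.2},
])

```text
time_s: 19.82
tool_pos: [0.5732, -0.0023, 0.3824]
eef_rot: [-2.144, -2.296, -0.0]
force: [1.3, 0.1, -0.2]
grip_width: 0.076
grasp_force: 0.0
```

```bash
python3 st.py; python3 - <<'E'
from h import *
c=snap('wrist','pics/w6.png'); t=snap('top','pics/t6.png'); s=snap('side','pics/s6.png')
im=[]
for cc,f,h,k in((c,'pics/w6.png',(50,50),6),(t,'pics/t6.png',(25,25),6),(s,'pics/s6.png',(25,25),6)):
    u,v=map(int,pix(cc,[.564,.126,.17])); print(f,u,v,'tip',pix(cc,[.5563,.2325,.2]))
    a=cv2.imread(f); a=cv2.copyMakeBorder(a,60,60,60,60,cv2.BORDER_CONSTANT); u+=60;v+=60
    w=a[v-h[1]:v+h[1],u-h[0]:u+h[0]]; im.append(cv2.resize(w,(500,500) if h[0]==50 else (250,250),interpolation=cv2.INTER_CUBIC))
cv2.imwrite('pics/c6.png',np.hstack([im[0],np.vstack(im[1:])]))
E
```

```text
[ 0.5732 -0.0023  0.3824]
[ 1.2824  0.1381 -0.2207]
[-0.0269 -0.0598  0.0299]
1.6389 [ 0.  0. -1.]
pics/w6.png 318 50 tip (np.float64(318.4741676005618), np.float64(-97.5306352698187))
pics/t6.png 233 190 tip (np.float64(184.5111838245118), np.float64(192.01402697511))
pics/s6.png 278 255 tip (np.float64(262.28116300846574), np.float64(288.0232718803334))
```

View pics/c6.png

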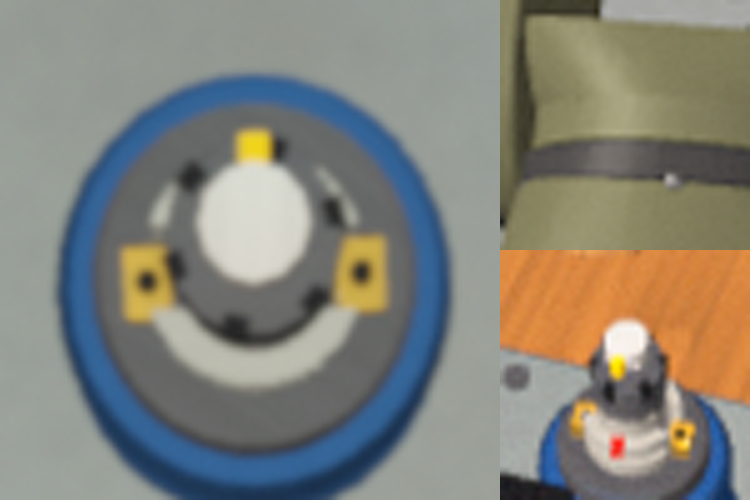

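The last close view shows the yellow insert at crop (254,145), straight above the cutter centre at (254,222) along the presetter's +y. Both dogs sit in the slots at (148,282) and (362,272), and the arm is clear, so I hand in.

```bash
python3 -c "from station import finish_job; print(finish_job())"
```

```text
the job is handed in; nothing more can be done
None
```

The fly-cutter holder is seated over the dogs in the presetter spindle, pushed home with about 19 N, with its cutting edge facing the probe to within what the pictures show (about 0.01 rad); I let go, touched nothing else and handed in after about 20 s.

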